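Push a keyed shaft home in a toothed pulley on the assembly nest

TASK

Set the toothed pulley on the raised head of the assembly nest, boss down over the sprung centring pin with the boss's two flats between the nest's jaws, sitting fully down and level, and let go of it. Then take the larger of the two hexagon shafts from the wooden rack and push its keyed end down into the pulley's bore, turning it until the key slips into the keyway, and keep pushing until the collar sits flush on the pulley. Finish still gripping the shaft and holding it fully home against the spring (so that a colleague can tighten the set screw); leave the smaller shaft, the torque driver and the pen where they are.

Things in the scene. Friction and masses are not known exactly. Their poses are not given: they have to be found in the camera images.
- nest: Fixed assembly nest: aluminium base plate 100 x 100 x 12 mm with a steel mushroom-shaped post in its middle; the flat top of the post's round head (50 mm across) is 60 mm above the bench and carries two steel jaws and a sprung pin. Origin: centre of the plate's underside, z up; the gap between the jaws runs along its x axis. Place and yaw vary.
- nest_seat (a point): Centre of the flat top of the nest's head, 60 mm above the nest's origin, on the axis of the pin; axes as the nest's. The two jaws stand on the head, 9 mm high, 18 mm long along x, inner faces at y = +17.2 and -17.2 mm (gap 34.4 mm, widening to 40 mm at the top as a lead-in), backs at 23 mm.
- centring_pin (a joint): Sprung centring pin in the middle of the nest's head, 16 mm across with a tapered tip; it stands 20 mm above the head when free. Value: how far it is pressed down, 0 = free, 0.0195 m = stop. The spring pushes up with about 7.5 N when free and 12 N at 19 mm. A fully home shaft presses it about 19 mm.
- pulley: Loose aluminium toothed-belt pulley, about 0.16 kg, 36 mm high, lying boss down on the bench. Lower 12 mm: boss 40 mm across with two flats 32 mm apart (at y = +16 and -16 mm, parallel to its x axis). Upper 24 mm: round flanged rim 56 mm across, to grip from outside in any direction. Origin: centre of the boss's underside, z up. Fits the nest with its x axis along the nest's +x or -x.
- bore_mouth (a point): Centre of the bore at the pulley's top face, 36 mm above the pulley's origin; axes as the pulley's. The bore, 20.4 mm across, goes right through, with a keyway 8 mm wide along its whole length on the pulley's +x side (keyway floor 14.2 mm from the axis), seen from above as a notch.
- shaft: Loose steel shaft, the larger of two, about 0.26 kg, upright in the rack, hung by its collar, tip 11 mm above the bench. From its tip up: round end 18 mm across, 35 mm long (lowest 4 mm taper to 12 mm across), with a key 6 mm wide on the +x side, 4 mm proud, 14 to 34 mm above the tip; collar; hexagon. Origin: centre of the tip's end face; z up, x towards the key.
- collar_seat (a point): Centre of the underside of the shaft's collar, 35 mm above the shaft's origin; lies on the pulley's top face when home. Collar 36 mm across, 5 mm thick; above it the hexagon to grip, 24 mm across flats, 42 mm high, flats facing 0, 60, 120 ... degrees from the shaft's x axis. A dark mark on the collar's top is over the key.
- rack: Fixed block of pale wood 54 x 140 x 46 mm with two holes 28 mm across, at y = +37 and -37 mm of the block; each holds one shaft, which one is which varies. Origin: centre of its underside. Shafts are pulled out straight up (35 mm). (Screwdrivers hang about 0.2 m over the bench's left end, y over 0.55 m: a hand that starts near them first moves right, in a straight line, to above the rack.)
- small_shaft: The other shaft in the rack, to be left there: hexagon only 17 mm across flats and 26 mm high above the same 36 mm collar, no key.
- torque_driver: Orange and blue torque driver 186 x 33 x 34 mm lying on the bench in front of the blue parts box; leave alone.
- flux_pen: White pen 131 x 13 x 14 mm lying on the bench left of the nest; leave alone.
- parts_organiser: Fixed blue parts box, about 150 x 210 mm and 36 mm high, between the pulley's place and the nest, with a clear lid standing open at its back: the lid's upper edge is about 156 mm above the bench, so carry things over it at a good height. Origin near the box's middle, on the bench.
Not all that is in view belongs to the job. What is shaped like the shaft but green or yellow is not meant.

How it is judged (in metres and radians):
On the way, in this order (a step that is already met when the one before it is completed fails the run):
1. the pulley sits fully down and level on the nest's head between the jaws, and the fingers have let it go (z of pulley in the frame of nest_seat between -0.002 and 0.0015 m and horizontal distance between pulley and nest_seat below 0.004 m and angle between pulley's own z axis and vertical below 0.04 rad and angle between the x axis of pulley and the x axis of nest, either way round below 0.14 rad and contact force between the fingers and pulley below 0.2 N), for 0.2 s.
2. the shaft is in the pulley's bore with its key in the keyway and its collar flush on the pulley, the pin pressed down (z of collar_seat in the frame of bore_mouth between -0.002 and 0.0015 m and horizontal distance between collar_seat and bore_mouth below 0.0025 m and angle between the x axis of shaft and the x axis of pulley, either way round below 0.2 rad and value of joint centring_pin above 0.0165 m), for 0.2 s.
At the end, for the whole second after the job is handed in: Pulley down on the nest (1.5 mm high, 4 mm off centre, 0.04 rad tilt, 0.14 rad yaw at most); shaft collar within 1.5 mm of the pulley's top, axes within 2.5 mm, key in keyway (0.2 rad), upright, still; pin pressed 16.5 mm or more; fingers still gripping the shaft (over 2 N) (all of step 2 and z of pulley in the frame of nest_seat between -0.002 and 0.0015 m and horizontal distance between pulley and nest_seat below 0.004 m and angle between pulley's own z axis and vertical below 0.04 rad and angle between the x axis of pulley and the x axis of nest, either way round below 0.14 rad and angle between shaft's own z axis and vertical below 0.05 rad and contact force between the fingers and shaft above 2 N and linear speed of shaft below 0.01 m/s); the arm keeps its last pose, push and grip.
It fails at once if the smaller shaft is moved more than 15 mm (distance of small_shaft from where it was at the start of the episode above 0.015 m).
It fails at once if the torque driver is moved more than 30 mm (distance of torque_driver from where it was at the start of the episode above 0.03 m).
It fails at once if the pen is moved more than 30 mm (distance of flux_pen from where it was at the start of the episode above 0.03 m).
It also fails if it takes over 54 s, if anything falls off the work surface, if the arm or the gripper's body presses on something with over 40 N, if the wrist force passes 120 N, or if a joint passes its speed limit or range.

ROBOT

A 6-joint arm with a two-finger parallel gripper is mounted at the origin on a cart in front of the work surface, level with it; the furniture and walls round the work are solid. World frame = base frame: x ahead of the robot, y to its left, z up, the work surface at z = 0. Lengths are in m, angles in degrees, forces in N, time in s.
With the tool pointing down it reaches from about 0.3 to 0.75 m from the base axis. Payload 8.5 kg.
Tool frame: the origin (TCP) lies at the very end of the fingers, on their centre line; the grasp point (between the pads) lies 19 mm behind it (env.hold_point_z is the distance from the TCP to the grasp point, in m); z points along the fingers, y is the line along which they close (so a half turn about z gives the same grasp; the last joint's range is limited). The gripper opens to 85 mm and grips with 20 to 120 N. Pads are 22 mm wide; open, the fingers measure 114 mm over their backs; the gripper's body (76 mm by 85 mm) begins 54 mm behind the grasp point. The pads swing forward as they close: fully open they stand 13 mm farther back than shut.
Start: joints at [52.752, 21.807, 74.336, -0, 83.858, -12.336], TCP at [0.232, 0.499, 0.231] pointing down, gripper open.
Joint ranges: [-178.18, 178.18], [-50.72, 133.34], [12.68, 142.11], [-81.47, 261.47], [9.98, 163.14], [-165.26, 165.26]. Speed limits (degrees/s): [136.94, 136.94, 180, 180, 180, 180].

INTERFACE

Orientations are given as a 3x3 rotation matrix whose columns are the frame's x, y, z axes.
In Python, from rig import env, optics gives the robot as it stands.
- The arm moves only by the shell command python3 -m jog 'ROWS' [OPENING] [FORCE]. ROWS is JSON, a list of rows, each an object with "linear": the shift along the tool's x, y, z in units of 40 mm (1.0 is 40 mm), a list of three; "roll": the turn about the tool's z in units of 5 degrees (1.0 is 5 degrees). A call has 1 to 12 rows; each row shifts and turns the commanded pose from where the row before left it, along the tool's axes as they then stand; what a row does not reach is not made up. A row lasts 1/12 s, in which the tool goes at most 41.7 mm and 7.16 degrees, less where a joint would pass 70% of its speed; a pose out of reach is approached as far as the arm can. A call is refused whole if a number of a shift passes 1 or a number of a turn 1, either way. A call with a gripper value outside its range is refused whole. OPENING is the opening, from -1 (shut) to 1 (fully open), set as the call begins (- or left out, the last holds). The fingers move at their own pace and stop on an object; FORCE is the grip in N (left out, the last holds). Time passes only in rows, so rows that do not move let the fingers close. It gives the time, the measured TCP pose, the force, the opening and the grip force at its end, in the units of the state.
- env.observe(): the state, without advancing time (a new reading comes with each control period).
- optics.get_image(name): name is "scene" or "top"; returns the picture (384x512x3 uint8, red, green, blue); there is no depth.
- optics.calibration(name): a dict with "fov_y" (degrees; the focal length in pixels is half the picture's height over the tangent of half this angle, whatever the lens; pixels are square), "cx", "cy" (the principal point, pixels), "T" (4x4, takes a point from camera to world coordinates). Camera axes: x right, y down, z forward; pixel columns grow to the right and rows downward; lengths in m; the calibration is good to about 2 mm. A picture is of the moment at which its call begins. calibration takes no time and is no camera call.
- env.close_job(): hands the job in; it is judged then, once.
The state is a dict: "time_s": time; "q": joint angles; "qvel": joint speeds; "joint_efforts": joint torques, N m; "position": TCP position; "tool_rot": TCP orientation; "ft_force": force on the tool from outside, world axes, zero at the start; "wrist_torque": the same for the moment, N m; "grip_width": finger opening in m; "gripper_force": force on a finger pad.
Only numpy, scipy, OpenCV 4.12 (cv2) and the standard library are available. Lean on these libraries where they do the work, as an engineer would, in place of code of your own. Each camera call takes 0.05 s, during which the arm holds its last target. There are 200 camera calls.

## Working session

There is one attempt and no reset: what is moved stays moved. The work goes in short steps, Python scripts to look and compute and a shell command to move; the robot and the scene stay as the last step left them, time stands still between calls to the robot, and variables do not carry over. Pictures are saved under pics/ and viewed, at most 10 in all, crops included, and the job is handed in when it is done.

```bash
ls; mkdir -p pics; python3 - <<'E'
from rig import env, optics
import cv2,numpy as np
for n in("scene","top"):
    im=optics.get_image(n); cv2.imwrite(f"pics/{n}0.png",im[:,:,::-1])
    c=optics.calibration(n); print(n,c["fov_y"],c["cx"],c["cy"],np.round(c["T"],4).tolist())
s=env.observe(); print(s["time_s"],s["position"],s["tool_rot"],s["grip_width"])
E
```

```text
pics
scene 52.35429204166426 256.1644167118666 194.11672295288423 [[0.6042, -0.3316, 0.7246, -0.3224], [-0.7966, -0.2271, 0.5603, -0.4779], [-0.0212, -0.9157, -0.4013, 0.5033], [0.0, 0.0, 0.0, 1.0]]
top 56.98073222136196 258.6145645021649 190.30254446645367 [[0.028, -0.9873, 0.1564, 0.3177], [-0.9987, -0.0341, -0.0365, 0.1677], [0.0414, -0.1552, -0.987, 0.921], [0.0, 0.0, 0.0, 1.0]]
0.1 [0.23151311 0.49861895 0.23078172] [[-9.06949981e-01  4.21237580e-01 -7.96336170e-04]
 [ 4.21238233e-01  9.06949443e-01 -1.02882344e-03]
 [ 2.88857548e-04 -1.26853864e-03 -9.99999154e-01]] 0.08546461826628764
```

View pics/scene0.png

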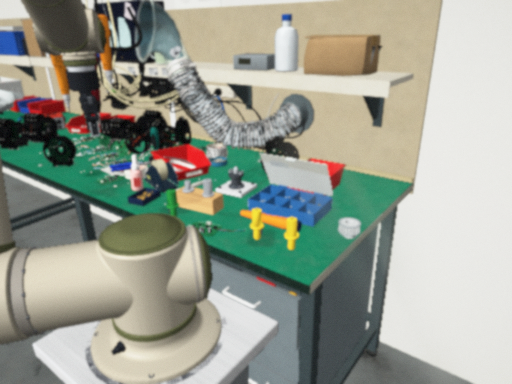

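View pics/top0.png

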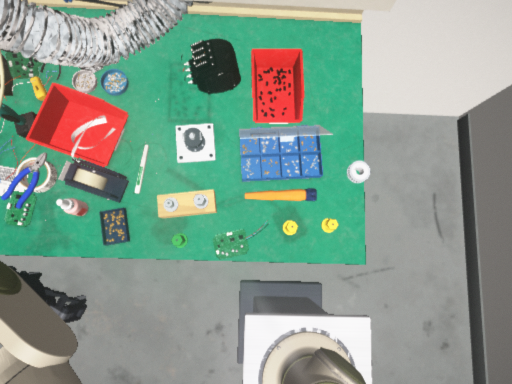

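The top view shows the pulley at about (358,171), the nest plate centred near (195,142) and the rack at (186,203) with two shafts. The parts box is at (281,155), the driver at (280,196) and the pen at (142,168). Next I'll zoom in on the parts I need.

```bash
cat > h.py <<'E'
import cv2,numpy as np
from rig import env,optics
def ray(n,u,v):
    c=optics.calibration(n);f=192/np.tan(np.radians(c["fov_y"]/2));T=np.array(c["T"])
    d=T[:3,:3]@np.array([(u-c["cx"])/f,(v-c["cy"])/f,1]);return T[:3,3],d
def plane(n,u,v,z):
    o,d=ray(n,u,v);return (o+d*(z-o[2])/d[2])[:2]
def proj(n,p):
    c=optics.calibration(n);f=192/np.tan(np.radians(c["fov_y"]/2));T=np.array(c["T"])
    q=T[:3,:3].T@(np.array(p)-T[:3,3]);return np.round([f*q[0]/q[2]+c["cx"],f*q[1]/q[2]+c["cy"]],1)
def crop(im,u,v,r,k):return cv2.resize(im[v-r:v+r,u-r:u+r],None,fx=k,fy=k,interpolation=cv2.INTER_CUBIC)
E
python3 - <<'E'
from h import *
t=cv2.imread("pics/top0.png");s=cv2.imread("pics/scene0.png")
a=np.hstack([crop(t,358,171,20,10)[:300,:],]) 
g=[crop(t,358,171,18,8),crop(t,195,142,24,6),crop(t,186,203,32,4)]
g=[cv2.resize(x,(265,265),interpolation=cv2.INTER_NEAREST) if 0 else cv2.resize(x,(265,265)) for x in g]
h=[crop(s,348,228,18,8),crop(s,236,182,24,6),crop(s,200,197,32,4)]
h=[cv2.resize(x,(265,265)) for x in h]
cv2.imwrite("pics/c1.png",np.vstack([np.hstack(g),np.hstack(h)]))
# nest plate: white region around, rack: wood
hsv=cv2.cvtColor(t,cv2.COLOR_BGR2HSV)
ns=((hsv[...,1]<60)&(hsv[...,2]>150)).astype(np.uint8)
def big(m,u,v,r):
    k=np.zeros_like(m);k[v-r:v+r,u-r:u+r]=m[v-r:v+r,u-r:u+r]
    return max(cv2.findContours(k,0,2)[0],key=cv2.contourArea)
def rect(c,z):
    r=cv2.minAreaRect(c);b=cv2.boxPoints(r);P=np.array([plane("top",*q,z) for q in b])
    e=P[1]-P[0];f=P[2]-P[1];print(np.round(P.mean(0),4),"sides",np.linalg.norm(e),np.linalg.norm(f),"ang",np.degrees(np.arctan2(e[1],e[0])),r)
rect(big(ns,195,142,26),.012)
notg=((hsv[...,0]<35)|(hsv[...,1]<60)).astype(np.uint8)
wood=(((hsv[...,0]>8)&(hsv[...,0]<28)&(hsv[...,1]>60)&(hsv[...,2]>120))).astype(np.uint8)
rect(big(wood,186,203,34),.046)
sat=(hsv[...,1]<50)&(hsv[...,2]>120)
c=big(sat.astype(np.uint8),358,171,14); (u,v),r=cv2.minEnclosingCircle(c);print("pulley",u,v,r,plane("top",u,v,.036), cv2.contourArea(c))
E
```

```text
[0.5841 0.3056] sides 0.10161480275400227 0.10328591716541666 ang -83.25374267011402 ((194.9619140625, 142.46701049804688), (37.68968963623047, 38.47340393066406), 85.91438293457031)
[0.417  0.3131] sides 0.14234605299987635 0.05767430717355159 ang -81.89197576889417 ((186.1438446044922, 203.616455078125), (23.03065299987793, 57.943031311035156), 83.9909896850586)
pulley 362.375 170.5 16.020105361938477 [ 0.51907337 -0.13237383] 495.5
```

View pics/c1.png

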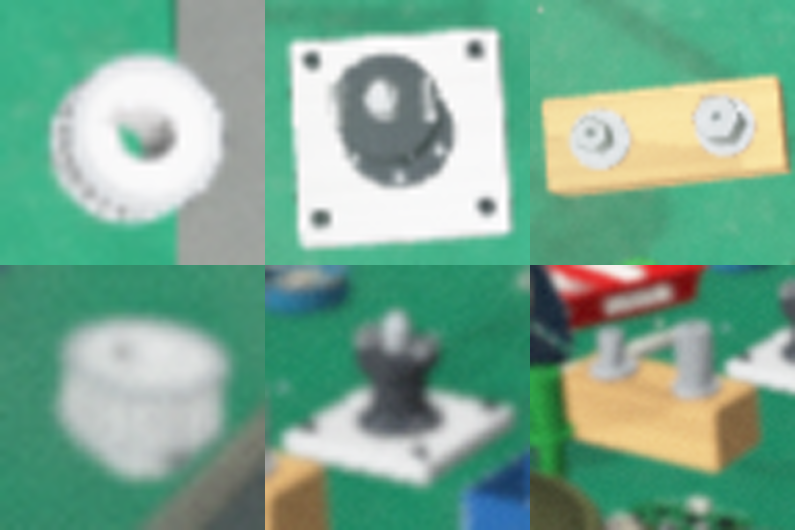

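The rack crop shows the larger shaft is the right-hand one in the top view, collar near (200.6,201). The jaws are dark, and the pin is the light spot. Next I'll rectify the pulley top (z=36 mm) and the nest head (z=60/69 mm) to metric images, and do the same for the shaft.

```bash
cat >> h.py <<'E'
def rectify(im,n,x,y,z,half,ppm=5):  # metric image: right=-y, down=-x ; ppm px per mm
    N=int(2*half*1000*ppm);c=optics.calibration(n);f=192/np.tan(np.radians(c["fov_y"]/2));T=np.array(c["T"])
    j,i=np.meshgrid(np.arange(N),np.arange(N))
    P=np.stack([x-(i-N/2)/ppm/1000,y-(j-N/2)/ppm/1000,np.full(i.shape,z)],-1)
    q=(P-T[:3,3])@T[:3,:3]
    return cv2.remap(im,(f*q[...,0]/q[...,2]+c["cx"]).astype(np.float32),(f*q[...,1]/q[...,2]+c["cy"]).astype(np.float32),cv2.INTER_CUBIC)
def avg(n,k):return np.mean([optics.get_image(n)[:,:,::-1].astype(np.float32) for _ in range(k)],0).astype(np.uint8)
E
python3 - <<'E'
from h import *
t=avg("top",6);s=avg("scene",4);cv2.imwrite("pics/t1.png",t);cv2.imwrite("pics/s1.png",s)
p=plane("top",359,171.3,.036);print("pulley",p, plane("top",200.6,201.2,.093),plane("top",172.7,204.6,.077))
print("scene check: pulley",proj("scene",[*p,.036]))
def grid(im):
    im=im.copy();N=im.shape[0]
    cv2.line(im,(N//2,0),(N//2,N),(0,0,255),1);cv2.line(im,(0,N//2),(N,N//2),(0,0,255),1);return im
A=rectify(t,"top",*p,.036,.035,5.65);cv2.circle(A,(A.shape[0]//2,)*2,int(28*5.65),(255,0,0),1);cv2.circle(A,(A.shape[0]//2,)*2,int(10.2*5.65),(255,0,0),1)
B=rectify(t,"top",.5841,.3056,.069,.035,5.65);C=B.copy();cv2.circle(B,(197,197),int(25*5.65),(255,0,0),1)
S=cv2.resize(s[215:245,330:366],(395,330),interpolation=cv2.INTER_CUBIC)
q=plane("top",200.6,201.2,.093);D=rectify(t,"top",*q,.093,.03,5);E=np.zeros_like(A)
cv2.imwrite("pics/c2.png",cv2.resize(np.vstack([np.hstack([grid(A),grid(B)]),np.hstack([cv2.resize(S,(395,395)),cv2.resize(D,(395,395))])]),(600,600)))
E
```

```text
pulley [ 0.51662996 -0.12349213] [0.41832599 0.27230038] [0.40994473 0.33979734]
scene check: pulley [348.3 221.3]
```

View pics/c2.png

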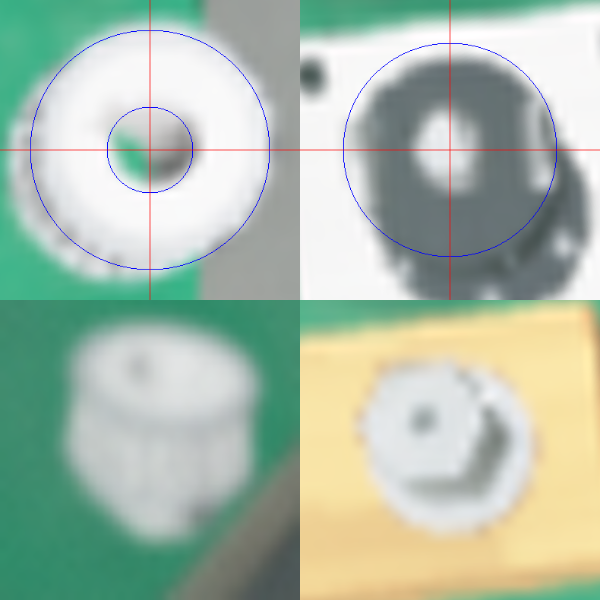

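The rectified views give:
- **Pulley:** centre about (0.5166, -0.1235), with a notch towards the upper left, roughly 50° yaw.
- **Nest:** centre about (0.584, 0.306), gap at about 6.7°.
- **Big shaft:** near (0.42, 0.275).

First move: straight to above the rack, then on towards the pulley.

```bash
python3 -m jog '[{"linear":[-0.88,-0.32,0]},{"linear":[-0.88,-0.32,0]},{"linear":[-0.88,-0.32,0]},{"linear":[-0.88,-0.32,0]},{"linear":[-0.88,-0.32,0]},{"linear":[-0.88,-0.32,0]},{"linear":[-0.88,-0.32,0]}]' 1
python3 -m jog '[{"linear":[-0.57,-0.74,0]},{"linear":[-0.57,-0.74,0]},{"linear":[-0.57,-0.74,0]},{"linear":[-0.57,-0.74,0]},{"linear":[-0.57,-0.74,0]},{"linear":[-0.57,-0.74,0]},{"linear":[-0.57,-0.74,0]},{"linear":[-0.57,-0.74,0]},{"linear":[-0.57,-0.74,0]},{"linear":[-0.57,-0.74,0]},{"linear":[-0.57,-0.74,0]}]'
python3 - <<'E'
from h import *
t=cv2.imread("pics/t1.png")
# pulley keyway: saturation/brightness at 11.5-13.5mm
for r in (11.5,12.5,13.5):
    A=rectify(t,"top",.5163,-.1240,.036,.035,5).astype(float);N=A.shape[0]
    a=np.radians(np.arange(0,360,10)); v=[A[int(N/2-r*5*np.cos(x)),int(N/2-r*5*np.sin(x))].min() for x in a]
    print(r,np.array(v,int).tolist())
# plate corners
hsv=cv2.cvtColor(t,cv2.COLOR_BGR2HSV)
m=((hsv[...,1]<60)&(hsv[...,2]>150)).astype(np.uint8);k=np.zeros_like(m);k[115:170,168:222]=m[115:170,168:222]
c=max(cv2.findContours(k,0,cv2.CHAIN_APPROX_NONE)[0],key=cv2.contourArea)
h=cv2.convexHull(c);P=cv2.approxPolyDP(h,3,True)[:,0];W=np.array([plane("top",*q,.012) for q in P])
print(P.tolist(),np.round(W,4).tolist(),W.mean(0),[round(np.degrees(np.arctan2(*(W[(i+1)%len(W)]-W[i])[::-1]))%90,1) for i in range(len(W))])
print("collar c",plane("top",200.6,201.2,.051))
B=rectify(t,"top",.4185,.2725,.051,.022,9);C=rectify(t,"top",.4185,.2725,.093,.022,9)
f=lambda I:cv2.convertScaleAbs(I,alpha=1.3,beta=-60)
Dn=rectify(t,"top",.5163,-.1240,.036,.022,9)
for I in(B,C,Dn):cv2.drawMarker(I,(198,198),(0,0,255),0,8)
S=cv2.imread("pics/s1.png");cu,cv_=proj("scene",[.4185,.2725,.06]).astype(int)
S=cv2.resize(S[cv_-18:cv_+18,cu-18:cu+18],(396,396),interpolation=cv2.INTER_CUBIC)
cv2.imwrite("pics/c3.png",cv2.resize(np.vstack([np.hstack([f(B),f(C)]),np.hstack([cv2.convertScaleAbs(Dn,alpha=2,beta=-260),S])]),(600,600)))
E
```

```text
11.5 [235, 234, 236, 231, 222, 218, 216, 228, 242, 249, 249, 247, 246, 248, 248, 249, 250, 250, 249, 249, 252, 252, 246, 248, 241, 240, 221, 212, 207, 212, 207, 212, 223, 232, 233, 234]
12.5 [241, 240, 242, 237, 226, 222, 225, 234, 245, 249, 250, 249, 248, 249, 248, 249, 249, 249, 249, 248, 249, 251, 249, 249, 249, 246, 239, 238, 232, 228, 228, 227, 235, 238, 239, 240]
13.5 [244, 243, 246, 241, 231, 229, 230, 237, 247, 248, 249, 249, 248, 248, 248, 249, 249, 249, 250, 249, 249, 249, 250, 249, 249, 248, 251, 252, 249, 243, 237, 239, 243, 242, 244, 244]
[[212, 123], [215, 159], [178, 162], [176, 126]] [[0.6391, 0.2635], [0.5409, 0.2509], [0.5292, 0.3467], [0.6268, 0.3581]] [0.58400599 0.3048026 ] [np.float64(7.3), np.float64(7.0), np.float64(6.7), np.float64(7.5)]
collar c [0.42343168 0.27760793]invalid input
invalid input
```

View pics/c3.png

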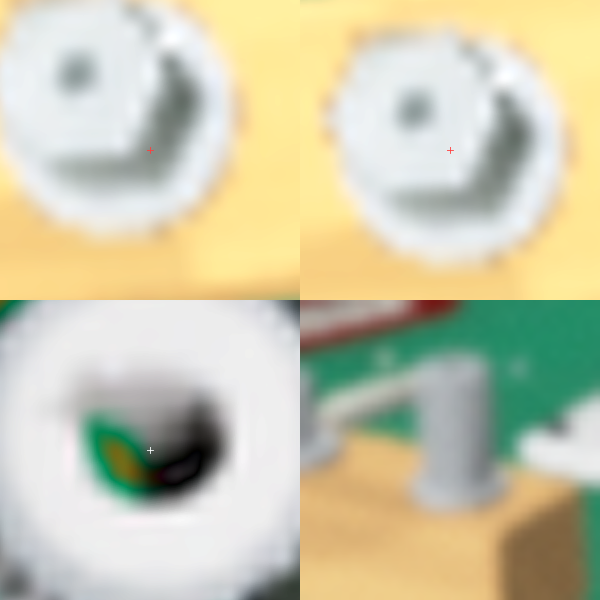

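The calls were refused because each row needs a "roll" as well. From the crop: the bore notch lies towards the upper left (about 52°), and the collar mark lies up and slightly right of the hexagon (about -5°). The hexagon's lower flat is almost horizontal, so the shaft yaw is about 0–5°.

```bash
python3 -m jog '[{"linear":[-0.88,-0.32,0],"roll":0},{"linear":[-0.88,-0.32,0],"roll":0},{"linear":[-0.88,-0.32,0],"roll":0},{"linear":[-0.88,-0.32,0],"roll":0},{"linear":[-0.88,-0.32,0],"roll":0},{"linear":[-0.88,-0.32,0],"roll":0},{"linear":[-0.88,-0.32,0],"roll":0}]' 1 40
python3 -m jog '[{"linear":[-0.62,-0.80,0],"roll":0},{"linear":[-0.62,-0.80,0],"roll":0},{"linear":[-0.62,-0.80,0],"roll":0},{"linear":[-0.62,-0.80,0],"roll":0},{"linear":[-0.62,-0.80,0],"roll":0},{"linear":[-0.62,-0.80,0],"roll":0},{"linear":[-0.62,-0.80,0],"roll":0},{"linear":[-0.62,-0.80,0],"roll":0},{"linear":[-0.62,-0.80,0],"roll":0},{"linear":[-0.62,-0.80,0],"roll":0},{"linear":[-0.62,-0.80,0],"roll":0},{"linear":[0,0,0],"roll":0}]'
cat >> h.py <<'E'
def to(x,y,z,yaw=None):
    s=env.observe();R=np.array(s["tool_rot"]);p=np.array(s["position"])
    d=R.T@(np.array([x,y,z])-p)/.04;a=np.degrees(np.arctan2(R[1,0],R[0,0]))
    print("t",round(s["time_s"],2),"pos",np.round(p,4),"yaw",round(a,2),"tilt",round(np.degrees(np.arccos(-R[2,2])),2),"need",np.round(d,3),"roll",None if yaw is None else round(((a-yaw+180)%360-180)/5,3),"F",np.round(s["ft_force"],1),"w",round(s["grip_width"],4),"gf",round(s["gripper_force"],1))
E
python3 -c "
from h import *;to(.5163,-.124,.008)"
```

```text
time_s: 1.18
position: [0.4184, 0.3123, 0.2315]
tool_rot: [[-0.907, 0.421, 0.0], [0.421, 0.907, 0.0], [-0.0, 0.0, -1.0]]
ft_force: [-0.1, 0.8, 0.9]
grip_width: 0.0857
gripper_force: 0.0
time_s: 2.18
position: [0.5176, -0.1266, 0.2308]
tool_rot: [[-0.905, 0.426, 0.0], [0.426, 0.905, -0.002], [-0.001, -0.001, -1.0]]
ft_force: [-0.5, 0.5, -0.2]
grip_width: 0.0854
gripper_force: 0.0
t 2.18 pos [ 0.5176 -0.1266  0.2308] yaw 154.77 tilt 0.11 need [0.063 0.053 5.569] roll None F [-0.5  0.5 -0.2] w 0.0854 gf 0.0
```

```bash
python3 -m jog '[{"linear":[0.06,0.05,0.8],"roll":0},{"linear":[0,0,0.8],"roll":0},{"linear":[0,0,0.8],"roll":0},{"linear":[0,0,0.8],"roll":0},{"linear":[0,0,0.8],"roll":0},{"linear":[0,0,0.8],"roll":0},{"linear":[0,0,0.75],"roll":0},{"linear":[0,0,0],"roll":0}]'
python3 -m jog '[{"linear":[0,0,0],"roll":0},{"linear":[0,0,0],"roll":0},{"linear":[0,0,0],"roll":0},{"linear":[0,0,0],"roll":0},{"linear":[0,0,0],"roll":0},{"linear":[0,0,0],"roll":0},{"linear":[0,0,0],"roll":0},{"linear":[0,0,0],"roll":0}]' -1 40
python3 -c "
from h import *;to(.5163,-.124,.008)"
```

```text
time_s: 2.85
position: [0.5127, -0.1165, 0.0049]
tool_rot: [[-0.907, 0.421, -0.008], [0.421, 0.907, 0.004], [0.009, 0.0, -1.0]]
ft_force: [-2.3, 0.9, -0.6]
grip_width: 0.0853
gripper_force: 0.0
time_s: 3.52
position: [0.5163, -0.1182, 0.0116]
tool_rot: [[-0.907, 0.421, 0.004], [0.421, 0.907, -0.002], [-0.004, -0.0, -1.0]]
ft_force: [-2.0, -0.5, 7.7]
grip_width: 0.0546
gripper_force: 42.7
t 3.52 pos [ 0.5163 -0.1182  0.0116] yaw 155.09 tilt 0.26 need [-0.06  -0.133  0.091] roll None F [-2.  -0.5  7.7] w 0.0546 gf 42.7
```

Grasped. The measured pose lags while moving, so I'll let it settle from here on. Next: lift, travel over the box, turn +45°.

```bash
python3 -m jog '[{"linear":[0,0,-0.4],"roll":0},{"linear":[0,0,-0.8],"roll":0},{"linear":[0,0,-1],"roll":0},{"linear":[0,0,-1],"roll":0},{"linear":[0,0,-1],"roll":0},{"linear":[0,0,-1],"roll":0},{"linear":[0,0,-0.8],"roll":0}]'
python3 -m jog '[{"linear":[0.133,0.47,0],"roll":0},{"linear":[0.266,0.94,0],"roll":0},{"linear":[0.266,0.94,0],"roll":0},{"linear":[0.266,0.94,0],"roll":0},{"linear":[0.266,0.94,0],"roll":0},{"linear":[0.266,0.94,0],"roll":0},{"linear":[0.266,0.94,0],"roll":0},{"linear":[0.266,0.94,0],"roll":0},{"linear":[0.266,0.94,0],"roll":0},{"linear":[0.266,0.94,0],"roll":0},{"linear":[0.266,0.94,0],"roll":0},{"linear":[0.133,0.47,0],"roll":0}]'
python3 -m jog '[{"linear":[0,0,0],"roll":1},{"linear":[0,0,0],"roll":1},{"linear":[0,0,0],"roll":1},{"linear":[0,0,0],"roll":1},{"linear":[0,0,0],"roll":1},{"linear":[0,0,0],"roll":1},{"linear":[0,0,0],"roll":1},{"linear":[0,0,0],"roll":1},{"linear":[0,0,0],"roll":1},{"linear":[0,0,0],"roll":0},{"linear":[0,0,0],"roll":0},{"linear":[0,0,0],"roll":0}]'
python3 - <<'E'
from h import *
to(.583,.307,.15)
s=avg("scene",3);t=avg("top",3);cv2.imwrite("pics/s2.png",s);cv2.imwrite("pics/t2.png",t)
p=env.observe()["position"]
u,v=proj("scene",[p[0],p[1],p[2]]).astype(int);print(u,v)
a,b=proj("top",[p[0],p[1],p[2]+.03]).astype(int);print(a,b)
cv2.imwrite("pics/c4.png",np.hstack([crop(s,u,v,32,6),crop(t,a,b,32,6)]))
E
```

```text
time_s: 4.1
position: [0.515, -0.1173, 0.254]
tool_rot: [[-0.907, 0.421, 0.004], [0.421, 0.907, -0.002], [-0.005, 0.0, -1.0]]
ft_force: [0.6, -0.8, -1.9]
grip_width: 0.0549
gripper_force: 43.4
time_s: 5.1
position: [0.5825, 0.3109, 0.2503]
tool_rot: [[-0.908, 0.418, 0.001], [0.418, 0.908, 0.002], [-0.0, 0.002, -1.0]]
ft_force: [0.0, 0.0, -2.4]
grip_width: 0.0546
gripper_force: 43.3
time_s: 6.1
position: [0.5831, 0.3068, 0.25]
tool_rot: [[-0.346, 0.938, 0.001], [0.938, 0.346, 0.0], [0.0, 0.001, -1.0]]
ft_force: [0.3, -0.4, -1.2]
grip_width: 0.054
gripper_force: 43.4
t 6.1 pos [0.5831 0.3068 0.25  ] yaw 110.23 tilt 0.04 need [ 0.004 -0.003  2.499] roll None F [ 0.3 -0.4 -1.2] w 0.054 gf 43.4
232 113
175 101
```

View pics/c4.png

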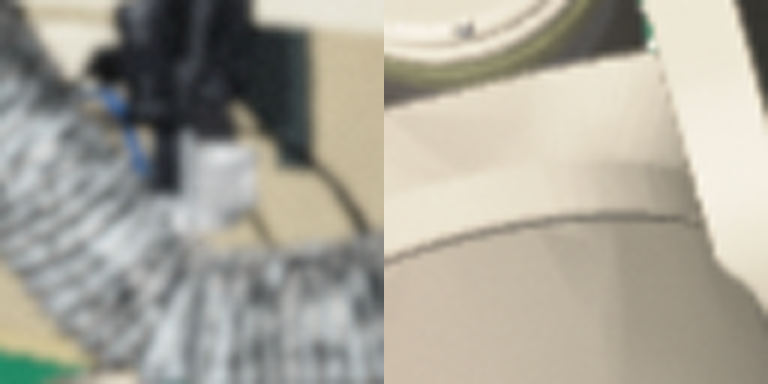

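The scene crop shows the pulley still upright in the fingers, about 1 mm from the TCP axis. The top camera is blocked by the arm. I'll descend to just above the pin and then go slowly.

```bash
python3 -m jog '[{"linear":[0,0,0.5],"roll":0},{"linear":[0,0,0.8],"roll":0},{"linear":[0,0,0.8],"roll":0},{"linear":[0,0,0.8],"roll":0},{"linear":[0,0,0.6],"roll":0},{"linear":[0,0,0.25],"roll":0},{"linear":[0,0,0],"roll":0},{"linear":[0,0,0],"roll":0},{"linear":[0,0,0],"roll":0}]'
python3 -m jog '[{"linear":[0,0,0.05],"roll":0},{"linear":[0,0,0.05],"roll":0},{"linear":[0,0,0.05],"roll":0},{"linear":[0,0,0.05],"roll":0},{"linear":[0,0,0.05],"roll":0},{"linear":[0,0,0.05],"roll":0},{"linear":[0,0,0],"roll":0},{"linear":[0,0,0],"roll":0}]'
```

```text
time_s: 7.15
position: [0.5843, 0.3072, 0.1014]
tool_rot: [[-0.344, 0.939, 0.003], [0.939, 0.344, 0.001], [-0.0, 0.004, -1.0]]
ft_force: [0.2, 0.4, -1.4]
grip_width: 0.0544
gripper_force: 43.3
time_s: 7.82
position: [0.5832, 0.307, 0.0872]
tool_rot: [[-0.344, 0.939, -0.0], [0.939, 0.344, 0.0], [0.0, -0.0, -1.0]]
ft_force: [-0.3, 1.0, -0.9]
grip_width: 0.0544
gripper_force: 43.4
```

```bash
python3 -m jog '[{"linear":[0,0,0.05],"roll":0},{"linear":[0,0,0.05],"roll":0},{"linear":[0,0,0.05],"roll":0},{"linear":[0,0,0.05],"roll":0},{"linear":[0,0,0],"roll":0},{"linear":[0,0,0],"roll":0}]'
python3 -m jog '[{"linear":[0,0,0.05],"roll":0},{"linear":[0,0,0.05],"roll":0},{"linear":[0,0,0],"roll":0},{"linear":[0,0,0],"roll":0}]'
```

```text
time_s: 8.32
position: [0.5832, 0.3082, 0.0794]
tool_rot: [[-0.344, 0.939, 0.001], [0.939, 0.344, 0.003], [0.002, 0.002, -1.0]]
ft_force: [0.7, 7.5, -0.7]
grip_width: 0.0548
gripper_force: 43.7
time_s: 8.65
position: [0.5837, 0.3089, 0.077]
tool_rot: [[-0.344, 0.939, 0.003], [0.939, 0.344, 0.004], [0.003, 0.004, -1.0]]
ft_force: [-1.8, 10.3, 8.5]
grip_width: 0.0541
gripper_force: 44.5
```

The jaws push towards +y, so I'll shift about 2.5 mm that way and continue.

```bash
python3 -m jog '[{"linear":[0.06,0.02,-0.03],"roll":0},{"linear":[0,0,0],"roll":0},{"linear":[0,0,0],"roll":0}]'
python3 -m jog '[{"linear":[0,0,0.05],"roll":0},{"linear":[0,0,0.05],"roll":0},{"linear":[0,0,0],"roll":0},{"linear":[0,0,0],"roll":0}]'
```

```text
time_s: 8.9
position: [0.5833, 0.3097, 0.0767]
tool_rot: [[-0.344, 0.939, 0.001], [0.939, 0.344, 0.001], [0.0, 0.001, -1.0]]
ft_force: [-0.2, 3.6, 2.7]
grip_width: 0.0544
gripper_force: 44.0
time_s: 9.23
position: [0.5833, 0.3103, 0.0721]
tool_rot: [[-0.343, 0.939, 0.0], [0.939, 0.343, 0.002], [0.002, 0.001, -1.0]]
ft_force: [1.0, 7.6, -2.0]
grip_width: 0.0545
gripper_force: 43.5
```

```bash
python3 -m jog '[{"linear":[0.03,0.01,0.03],"roll":0},{"linear":[0,0,0.03],"roll":0},{"linear":[0,0,0],"roll":0},{"linear":[0,0,0],"roll":0}]'
python3 -c "
from h import *;to(.583,.310,.0716)"
```

```text
time_s: 9.57
position: [0.5832, 0.3109, 0.0717]
tool_rot: [[-0.343, 0.939, 0.001], [0.939, 0.343, 0.001], [0.0, 0.001, -1.0]]
ft_force: [-4.9, 2.4, 12.1]
grip_width: 0.0548
gripper_force: 44.8
t 9.57 pos [0.5832 0.3109 0.0717] yaw 110.08 tilt 0.08 need [-0.018 -0.012  0.002] roll None F [-4.9  2.4 12.1] w 0.0548 gf 44.8
```

Seated at the expected height, with 12 N of support. Releasing and retreating upward.

```bash
python3 -m jog '[{"linear":[0,0,0],"roll":0},{"linear":[0,0,0],"roll":0},{"linear":[0,0,0],"roll":0},{"linear":[0,0,0],"roll":0},{"linear":[0,0,0],"roll":0},{"linear":[0,0,0],"roll":0}]' 1
python3 -m jog '[{"linear":[0,0,-0.2],"roll":0},{"linear":[0,0,-0.5],"roll":0},{"linear":[0,0,-1],"roll":0},{"linear":[0,0,-1],"roll":0},{"linear":[0,0,-1],"roll":0},{"linear":[0,0,-0.8],"roll":0},{"linear":[0,0,0],"roll":0},{"linear":[0,0,0],"roll":0}]'
python3 -m jog '[{"linear":[0,-1,0],"roll":0.6},{"linear":[0,-1,0],"roll":0.5},{"linear":[0,-1,0],"roll":0.5},{"linear":[0,-1,0],"roll":0.5},{"linear":[0,0,0],"roll":0.5},{"linear":[0,0,0],"roll":0.5},{"linear":[0,0,0],"roll":0},{"linear":[0,0,0],"roll":0},{"linear":[0,0,0],"roll":0}]'
python3 - <<'E'
from h import *
to(.4236,.2774,.2)
t=avg("top",5);s=avg("scene",5);cv2.imwrite("pics/t3.png",t);cv2.imwrite("pics/s3.png",s)
B=rectify(t,"top",.584,.305,.096,.035,5);cv2.drawMarker(B,(175,175),(0,0,255),0,8)
u,v=proj("scene",[.584,.305,.08]).astype(int)
u2,v2=proj("scene",[.4236,.2774,.07]).astype(int)
cv2.imwrite("pics/c5.png",np.hstack([cv2.convertScaleAbs(B,alpha=1.5,beta=-120),cv2.resize(crop(s,u,v,26,8),(350,350))]))
E
```

```text
time_s: 10.07
position: [0.5832, 0.3105, 0.0699]
tool_rot: [[-0.343, 0.939, -0.0], [0.939, 0.343, -0.0], [-0.0, -0.0, -1.0]]
ft_force: [-0.2, 0.8, 0.3]
grip_width: 0.0855
gripper_force: 0.0
time_s: 10.73
position: [0.5835, 0.3108, 0.2527]
tool_rot: [[-0.344, 0.939, 0.004], [0.939, 0.344, 0.001], [-0.0, 0.005, -1.0]]
ft_force: [0.5, 0.2, -0.7]
grip_width: 0.0856
gripper_force: 0.0
time_s: 11.48
position: [0.4296, 0.2666, 0.2495]
tool_rot: [[-0.081, 0.997, -0.001], [0.997, 0.081, -0.0], [-0.0, -0.001, -1.0]]
ft_force: [-0.0, 0.1, -0.1]
grip_width: 0.0855
gripper_force: 0.0
t 11.48 pos [0.4296 0.2666 0.2495] yaw 94.65 tilt 0.08 need [ 0.281 -0.126  1.237] roll None F [-0.   0.1 -0.1] w 0.0855 gf 0.0
```

View pics/c5.png

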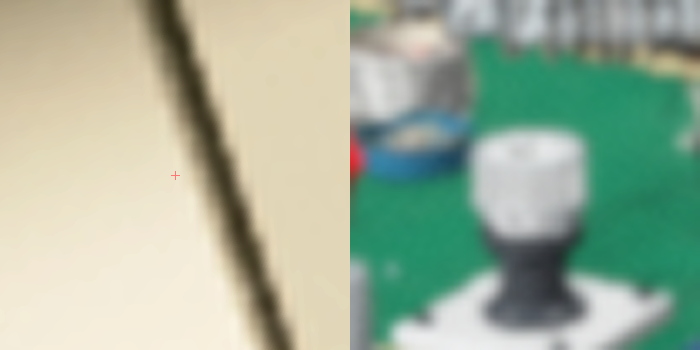

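The scene crop shows the pulley sitting upright and level on the head between the jaws; the top view is still blocked by the arm. Next: position over the big shaft, with a quick numeric cross-check from the saved scene pictures.

```bash
python3 -m jog '[{"linear":[0.28,-0.125,0.6],"roll":0},{"linear":[0,0,0.6],"roll":0},{"linear":[0,0,0],"roll":0},{"linear":[0,0,0],"roll":0},{"linear":[0,0,0],"roll":0},{"linear":[0,0,0],"roll":0}]'
python3 - <<'E'
from h import *
to(.4236,.2774,.058)
print("hex pred",proj("scene",[.4236,.2774,.075]),"seen u",proj("scene",[.4185,.2725,.06]).astype(int)[0]+.6)
s=cv2.imread("pics/s3.png")
u,v=proj("scene",[.584,.305,.08]).astype(int);hs=cv2.cvtColor(s,cv2.COLOR_BGR2HSV)
w=((hs[...,1]<45)&(hs[...,2]>165)).astype(np.uint8)
for r in range(v-12,v+6):
    c=np.where(w[r,u-14:u+15])[0]+u-14
    print(r,c.min() if len(c) else None,c.max() if len(c) else None,end="; ")
print("pred pulley (.584,.3087)",proj("scene",[.584,.3087,.084]),"(.584,.305)",proj("scene",[.584,.305,.084]))
E
```

```text
time_s: 12.48
position: [0.4244, 0.2775, 0.2036]
tool_rot: [[-0.08, 0.997, 0.002], [0.997, 0.08, 0.001], [0.001, 0.002, -1.0]]
ft_force: [-1.0, 0.5, -0.5]
grip_width: 0.0852
gripper_force: 0.0
t 12.48 pos [0.4244 0.2775 0.2036] yaw 94.57 tilt 0.15 need [-0.004 -0.029  3.639] roll None F [-1.   0.5 -0.5] w 0.0852 gf 0.0
hex pred [207.4 184.9] seen u 207.6
154 None None; 155 None None; 156 None None; 157 None None; 158 None None; 159 235 237; 160 230 241; 161 228 242; 162 228 243; 163 227 243; 164 227 243; 165 227 243; 166 227 243; 167 228 243; 168 228 243; 169 228 242; 170 228 241; 171 228 239; pred pulley (.584,.3087) [234.6 164.7] (.584,.305) [235.4 164.9]
```

```bash
python3 -m jog '[{"linear":[0,0,0.5],"roll":0},{"linear":[0,0,0.8],"roll":0},{"linear":[0,0,0.8],"roll":0},{"linear":[0,0,0.7],"roll":0},{"linear":[0,0,0.5],"roll":0},{"linear":[0,0,0.25],"roll":0},{"linear":[0,0,0],"roll":0},{"linear":[0,0,0],"roll":0},{"linear":[0,0,0],"roll":0}]'
python3 -m jog '[{"linear":[0,0,0],"roll":0},{"linear":[0,0,0],"roll":0},{"linear":[0,0,0],"roll":0},{"linear":[0,0,0],"roll":0},{"linear":[0,0,0],"roll":0},{"linear":[0,0,0],"roll":0},{"linear":[0,0,0],"roll":0},{"linear":[0,0,0],"roll":0},{"linear":[0,0,0],"roll":0},{"linear":[0,0,0],"roll":0}]' -1 100
python3 -c "
from h import *;to(.4236,.2774,.058)"
```

```text
time_s: 13.23
position: [0.4246, 0.2777, 0.0615]
tool_rot: [[-0.08, 0.997, 0.002], [0.997, 0.08, 0.001], [0.001, 0.002, -1.0]]
ft_force: [-0.6, -0.6, -0.1]
grip_width: 0.0856
gripper_force: 0.0
time_s: 14.07
position: [0.4238, 0.2775, 0.0606]
tool_rot: [[-0.08, 0.997, 0.001], [0.997, 0.08, 0.0], [0.0, 0.001, -1.0]]
ft_force: [-1.2, -1.2, 4.7]
grip_width: 0.0225
gripper_force: 98.1
t 14.07 pos [0.4238 0.2775 0.0606] yaw 94.59 tilt 0.03 need [-0.003 -0.004  0.065] roll None F [-1.2 -1.2  4.7] w 0.0225 gf 98.1
```

```bash
python3 -m jog '[{"linear":[0,0,-0.25],"roll":0},{"linear":[0,0,-0.5],"roll":0},{"linear":[0,0,-0.8],"roll":0},{"linear":[0,0,-0.8],"roll":0},{"linear":[0,0,-0.8],"roll":0},{"linear":[0,0,-0.6],"roll":0},{"linear":[0,0,0],"roll":0},{"linear":[0,0,0],"roll":0}]'
python3 -m jog '[{"linear":[0.04,0.4,0],"roll":0},{"linear":[0.08,0.81,0],"roll":0},{"linear":[0.08,0.81,0],"roll":0},{"linear":[0.08,0.81,0],"roll":0},{"linear":[0.08,0.81,0],"roll":0},{"linear":[0.04,0.4,0],"roll":0},{"linear":[0,0,0],"roll":-0.5},{"linear":[0,0,0],"roll":0},{"linear":[0,0,0],"roll":0},{"linear":[0,0,0],"roll":0}]'
python3 - <<'E'
from h import *
to(.584,.3065,.16,97.1)
s=avg("scene",4);cv2.imwrite("pics/s4.png",s)
p=env.observe()["position"]
print("tip pred",proj("scene",[p[0],p[1],p[2]-.0496]),"mouth",proj("scene",[.584,.3065,.096]))
u,v=proj("scene",[.584,.3065,.13]).astype(int);print(u,v)
cv2.imwrite("pics/c6.png",crop(s,u,v,36,14))
E
```

```text
time_s: 14.73
position: [0.4237, 0.2775, 0.2104]
tool_rot: [[-0.08, 0.997, 0.001], [0.997, 0.08, 0.0], [0.0, 0.001, -1.0]]
ft_force: [0.2, -0.1, -2.5]
grip_width: 0.0228
gripper_force: 98.5
time_s: 15.57
position: [0.5828, 0.3063, 0.209]
tool_rot: [[-0.123, 0.992, -0.002], [0.992, 0.123, -0.001], [-0.0, -0.002, -1.0]]
ft_force: [-0.1, -0.4, -3.0]
grip_width: 0.0224
gripper_force: 98.7
t 15.57 pos [0.5828 0.3063 0.209 ] yaw 97.04 tilt 0.12 need [0.002 0.034 1.226] roll -0.012 F [-0.1 -0.4 -3. ] w 0.0224 gf 98.7
tip pred [233.9 142. ] mouth [234.9 161.3]
234 151
```

View pics/c6.png

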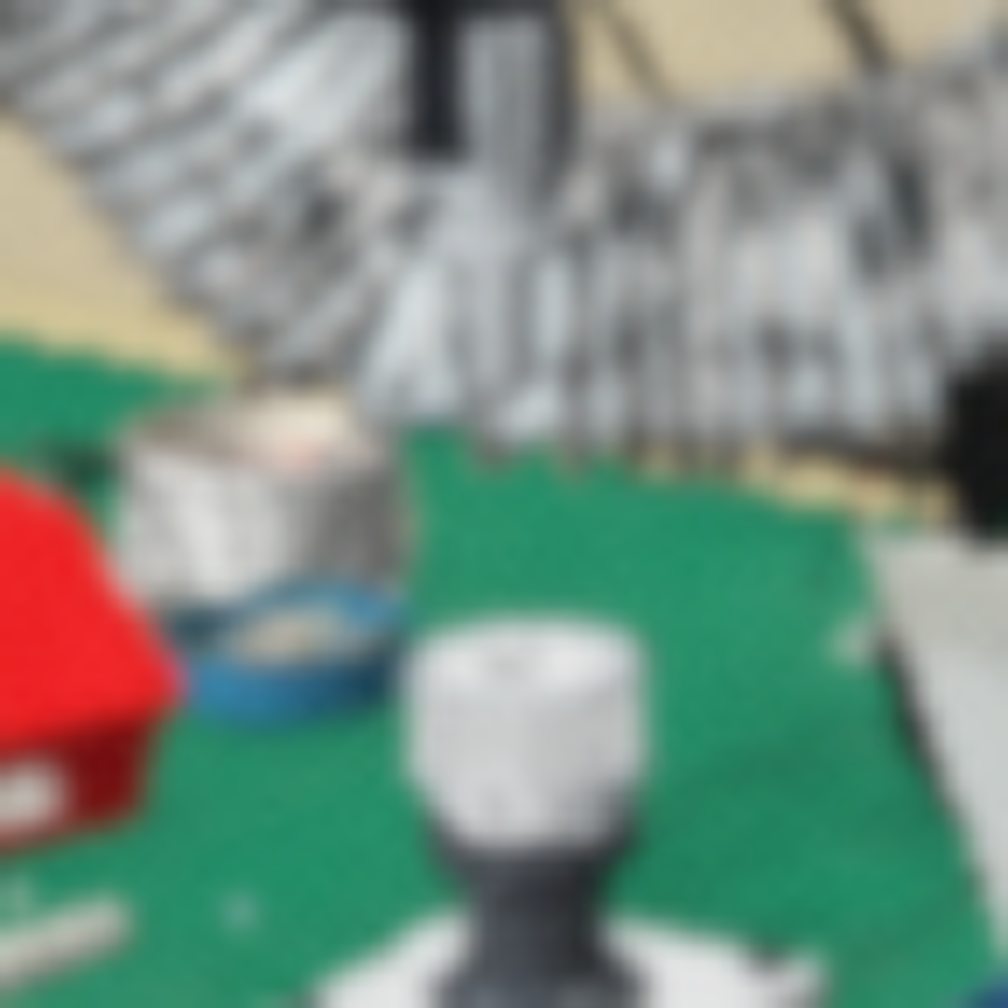

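The shaft is above the pulley; the pulley's rim is centred at u≈235. The tip is lost against the hose, so I'll come down to just above the bore and compare again.

```bash
python3 -m jog '[{"linear":[0,0.03,0.4],"roll":0},{"linear":[0,0,0.5],"roll":0},{"linear":[0,0,0.4],"roll":0},{"linear":[0,0,0.1],"roll":0},{"linear":[0,0,0],"roll":0},{"linear":[0,0,0],"roll":0},{"linear":[0,0,0],"roll":0},{"linear":[0,0,0],"roll":0}]'
python3 - <<'E'
from h import *
to(.584,.3065,.14,97.1)
s=avg("scene",6);cv2.imwrite("pics/s5.png",s)
p=env.observe()["position"]
print("tip pred",proj("scene",[p[0],p[1],p[2]-.0496]),"collar",proj("scene",[p[0],p[1],p[2]-.012]),"mouth",proj("scene",[.584,.3065,.096]))
u,v=proj("scene",[.584,.3065,.115]).astype(int);print(u,v)
cv2.imwrite("pics/c7.png",crop(s,u,v,25,20))
E
```

```text
time_s: 16.43
position: [0.5851, 0.3066, 0.1554]
tool_rot: [[-0.123, 0.992, 0.002], [0.992, 0.123, 0.001], [0.0, 0.002, -1.0]]
ft_force: [-0.1, -1.0, -2.0]
grip_width: 0.0224
gripper_force: 98.8
t 16.43 pos [0.5851 0.3066 0.1554] yaw 97.09 tilt 0.12 need [ 0.    -0.027  0.385] roll -0.002 F [-0.1 -1.  -2. ] w 0.0224 gf 98.8
tip pred [234.9 158.7] collar [234.4 147.4] mouth [234.9 161.3]
234 155
```

View pics/c7.png

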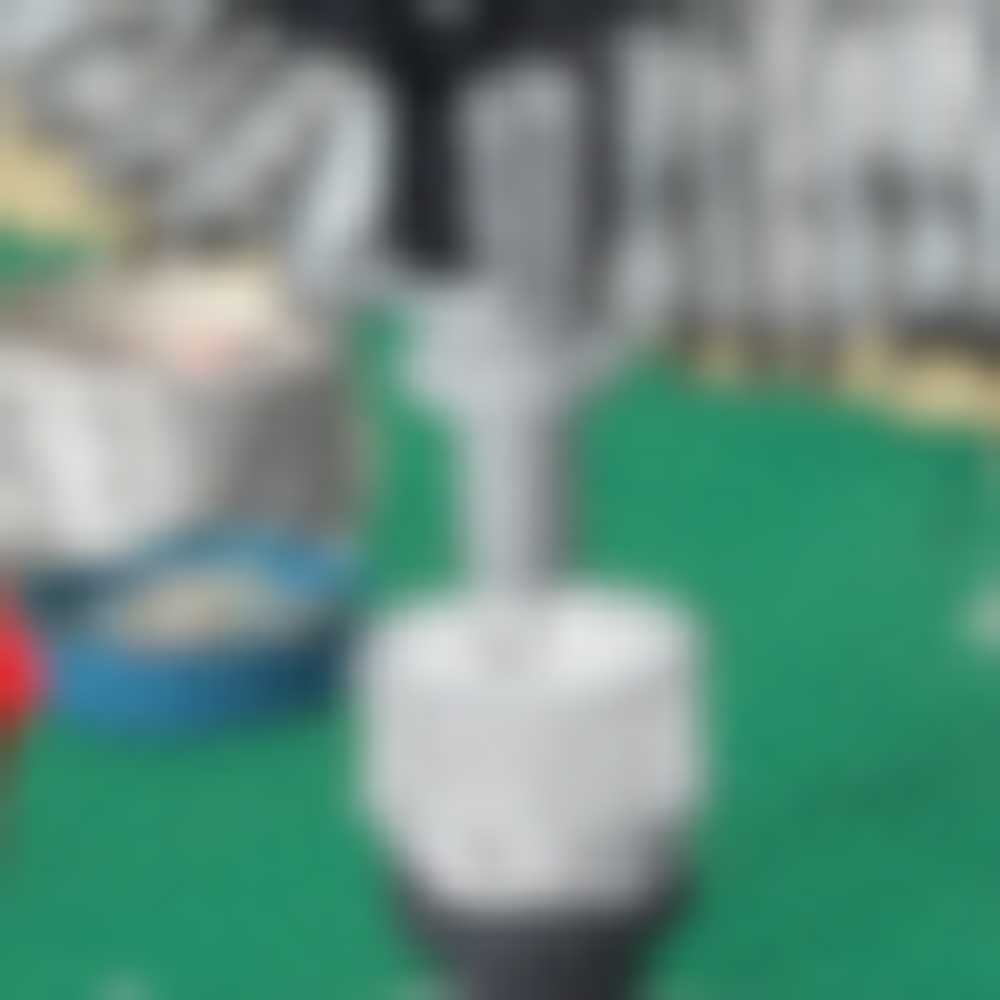

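The shaft axis (u≈520/20) and the pulley axis (≈533/20) agree within about 0.5 mm once perspective is allowed for. Inserting gently.

```bash
python3 -m jog '[{"linear":[0,0,0.08],"roll":0},{"linear":[0,0,0.08],"roll":0},{"linear":[0,0,0.08],"roll":0},{"linear":[0,0,0.08],"roll":0},{"linear":[0,0,0],"roll":0},{"linear":[0,0,0],"roll":0},{"linear":[0,0,0],"roll":0}]'
```

```text
time_s: 17.32
position: [0.5847, 0.3065, 0.1414]
tool_rot: [[-0.123, 0.992, 0.0], [0.992, 0.123, 0.0], [0.0, 0.0, -1.0]]
ft_force: [0.2, 0.3, -2.2]
grip_width: 0.0225
gripper_force: 98.8
```

```bash
python3 -m jog '[{"linear":[0,0,0.06],"roll":0},{"linear":[0,0,0.06],"roll":0},{"linear":[0,0,0.06],"roll":0},{"linear":[0,0,0],"roll":0},{"linear":[0,0,0],"roll":0}]'
python3 -m jog '[{"linear":[0,0,0.04],"roll":0},{"linear":[0,0,0.04],"roll":0},{"linear":[0,0,0.04],"roll":0},{"linear":[0,0,0],"roll":0},{"linear":[0,0,0],"roll":0},{"linear":[0,0,0],"roll":0}]'
```

```text
time_s: 17.73
position: [0.5846, 0.3064, 0.1339]
tool_rot: [[-0.123, 0.992, -0.0], [0.992, 0.123, -0.0], [-0.0, -0.0, -1.0]]
ft_force: [1.3, -0.2, -2.6]
grip_width: 0.0226
gripper_force: 98.8
time_s: 18.23
position: [0.5848, 0.3065, 0.1296]
tool_rot: [[-0.123, 0.992, 0.001], [0.992, 0.123, 0.0], [0.0, 0.001, -1.0]]
ft_force: [-0.4, 0.1, -0.5]
grip_width: 0.0225
gripper_force: 99.3
```

```bash
python3 -m jog '[{"linear":[0,0,0.04],"roll":0},{"linear":[0,0,0.04],"roll":0},{"linear":[0,0,0.02],"roll":0},{"linear":[0,0,0],"roll":0},{"linear":[0,0,0],"roll":0},{"linear":[0,0,0],"roll":0}]'
```

```text
time_s: 18.73
position: [0.5848, 0.3066, 0.1261]
tool_rot: [[-0.123, 0.992, 0.001], [0.992, 0.123, 0.0], [0.0, 0.001, -1.0]]
ft_force: [-1.3, -0.6, 5.6]
grip_width: 0.0222
gripper_force: 99.8
```

The force matches the pin's spring alone, so the key is entering. Continuing.

```bash
python3 -m jog '[{"linear":[0,0,0.05],"roll":0},{"linear":[0,0,0.05],"roll":0},{"linear":[0,0,0.05],"roll":0},{"linear":[0,0,0],"roll":0},{"linear":[0,0,0],"roll":0},{"linear":[0,0,0],"roll":0}]'
```

```text
time_s: 19.23
position: [0.5848, 0.3066, 0.1203]
tool_rot: [[-0.123, 0.992, 0.001], [0.992, 0.123, 0.0], [0.0, 0.001, -1.0]]
ft_force: [-2.0, -0.5, 6.9]
grip_width: 0.0227
gripper_force: 99.9
```

```bash
python3 -m jog '[{"linear":[0,0,0.05],"roll":0},{"linear":[0,0,0.05],"roll":0},{"linear":[0,0,0.05],"roll":0},{"linear":[0,0,0],"roll":0},{"linear":[0,0,0],"roll":0},{"linear":[0,0,0],"roll":0}]'
```

```text
time_s: 19.73
position: [0.5849, 0.3066, 0.1145]
tool_rot: [[-0.123, 0.992, 0.002], [0.992, 0.123, 0.0], [0.0, 0.002, -1.0]]
ft_force: [-2.3, -0.3, 9.3]
grip_width: 0.0229
gripper_force: 100.1
```

Now the last 4 mm: push until the force steps up.

```bash
python3 -m jog '[{"linear":[0,0,0.04],"roll":0},{"linear":[0,0,0.04],"roll":0},{"linear":[0,0,0],"roll":0},{"linear":[0,0,0],"roll":0},{"linear":[0,0,0],"roll":0}]'
python3 -m jog '[{"linear":[0,0,0.03],"roll":0},{"linear":[0,0,0],"roll":0},{"linear":[0,0,0],"roll":0},{"linear":[0,0,0],"roll":0}]'
```

```text
time_s: 20.15
position: [0.5849, 0.3066, 0.1115]
tool_rot: [[-0.123, 0.992, 0.002], [0.992, 0.123, 0.0], [0.0, 0.002, -1.0]]
ft_force: [-2.5, -2.4, 8.6]
grip_width: 0.0225
gripper_force: 100.3
time_s: 20.48
position: [0.5849, 0.3066, 0.1106]
tool_rot: [[-0.124, 0.992, 0.002], [0.992, 0.124, 0.001], [0.0, 0.002, -1.0]]
ft_force: [-3.7, -0.5, 11.2]
grip_width: 0.0226
gripper_force: 100.5
```

```bash
python3 -m jog '[{"linear":[0,0,0.04],"roll":0},{"linear":[0,0,0],"roll":0},{"linear":[0,0,0],"roll":0},{"linear":[0,0,0],"roll":0}]'
python3 -m jog '[{"linear":[0,0,0.04],"roll":0},{"linear":[0,0,0],"roll":0},{"linear":[0,0,0],"roll":0},{"linear":[0,0,0],"roll":0}]'
```

```text
time_s: 20.82
position: [0.5849, 0.3067, 0.1106]
tool_rot: [[-0.124, 0.992, 0.003], [0.992, 0.124, 0.001], [0.0, 0.003, -1.0]]
ft_force: [-6.5, -2.5, 20.3]
grip_width: 0.0226
gripper_force: 101.8
time_s: 21.15
position: [0.585, 0.3067, 0.1105]
tool_rot: [[-0.124, 0.992, 0.004], [0.992, 0.124, 0.001], [0.001, 0.004, -1.0]]
ft_force: [-9.6, -3.4, 29.4]
grip_width: 0.0226
gripper_force: 103.1
```

It has stopped at 0.1105 m (0.1106 predicted for a flush collar) and the force is rising: fully home. I'll relieve the side load, settle and take a look.

```bash
python3 -m jog '[{"linear":[0,-0.02,0],"roll":0},{"linear":[0,0,0],"roll":0},{"linear":[0,0,0],"roll":0},{"linear":[0,0,0],"roll":0},{"linear":[0,0,0],"roll":0},{"linear":[0,0,0],"roll":0},{"linear":[0,0,0],"roll":0},{"linear":[0,0,0],"roll":0}]'
python3 - <<'E'
from h import *
s=avg("scene",4);u,v=proj("scene",[.584,.3065,.105]).astype(int)
cv2.imwrite("pics/c8.png",crop(s,u,v,25,16));to(.584,.306,.11)
E
```

```text
time_s: 21.82
position: [0.5849, 0.3067, 0.1106]
tool_rot: [[-0.124, 0.992, 0.006], [0.992, 0.124, 0.002], [0.001, 0.006, -1.0]]
ft_force: [-7.1, -2.8, 28.7]
grip_width: 0.0223
gripper_force: 102.7
t 22.02 pos [0.5849 0.3067 0.1105] yaw 97.1 tilt 0.35 need [-0.014 -0.024  0.014] roll None F [-7.  -2.9 28.2] w 0.0228 gf 102.7
```

View pics/c8.png

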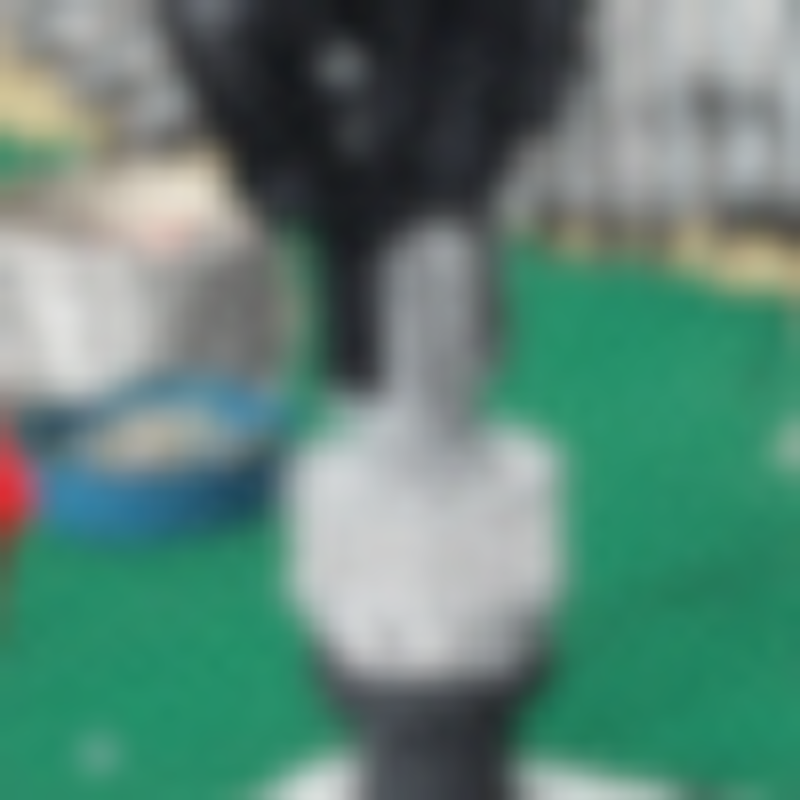

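The collar lies flush on the pulley (around (430,440)), the pulley is level on the head, and the shaft is gripped and upright. Handing in.

```bash
python3 -c "
from rig import env;print(env.close_job())"
```

```text
the job is handed in; nothing more can be done
None
```

I handed the job in at about 22 s of the 54 s allowed: the pulley is seated on the nest and the larger shaft is fully home, still gripped and pressed down with about 28 N; the hand-in returned no verdict.

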